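# Hang the shutter key in the key cabinet

### The job

Take the long-handled shutter key out of its wooden stand, pass it through the narrow T-shaped opening in the top of the small key cabinet without touching the top plate, and hang its cross pin on the double hook inside. Press it gently down past the spring keeper until it is fully home and stays locked there, then let go; leave the stamps and the tape roll where they are.

Things in the scene. Friction and masses are not known exactly. Their poses are not given: they have to be found in the camera images.
- key: Shutter key standing upright in the stand, 177 mm long, 0.12 kg. Origin at its foot, z up, x through its thickness, y along its cross pin (a half turn looks the same). Steel head 18 x 18 mm up to z = 25, square shank 10 mm to z = 57, cross pin 6 mm thick, 50 mm long at z = 55, brass collar to 67, dark wooden handle 14 (x) by 20 mm (y) to z = 177. Hung by its pin it balances upright.
- key_grip (a point): On the key's axis 157 mm above its foot (20 mm below the top of the handle), the best place to grip; when the key hangs home this point is 41 to 61 mm above the top of the cabinet's plate.
- key_pin (a point): Middle of the key's cross pin, 55 mm above its foot.
- stand: Fixed wooden block 76 x 76 x 34 mm with a 20 mm square socket, 25 mm deep, in its top, holding the key's head; origin at the centre of its underside.
- cabinet: Fixed wooden key cabinet with clear front, 116 mm deep (x), 136 mm wide (y), 124 mm high over its steel top plate; origin at the centre of its underside, front faces -x. A steel double hook stands on the inner back wall (see hook_line). More than 22 N between key and cabinet or hook does damage. The robot must not touch the cabinet.
- top_plate: Steel top plate, frame of the opening, 6 mm thick; origin on its underside, 118 mm above the cabinet's origin, same axes. T-shaped opening: wide mouth x = -46 to -6 mm, 68 mm wide, for the cross pin; then a slot x = -6 to +44 mm, 34 mm wide, for the handle only. With the pin 106 to 112 mm above the cabinet's origin it moves freely under the plate and over the hook. Do not touch it.
- mouth (a point): Centre of the wide mouth of the opening at the plate's upper face (cabinet x = -26 mm).
- hook_line (a point): Point at the plate's upper face above the hook (cabinet x = 22, y = 0 mm). The pin lies here along the cabinet's y, in two upturned arms at y = -18 and 18 mm, 29 mm free between them; throats 9 mm wide in x, flared front lips 16 mm above the seated pin. The hook is clamped at an unmeasured height: seated pin centre 63 to 83 mm above the cabinet's origin, to be found by feel.
- keeper (a joint): Travel of the brass spring keeper, m: 0 closed over the throats, up to 0.009 pushed back. Going down, the pin meets it about 12 mm above home (5 to 10 N), snaps under it, then meets the switch pads (3 to 4 N) for the last 3 mm, then a hard floor. Let go, the pin stays 1 to 2 mm above that floor, held by the keeper.
- present_switch (a joint): Travel of the key-present switch pads at the bottom of the hook, m: 0 free, 0.003 when the pin lies on the hard floor, about 0.001 to 0.003 when the pin is locked under the keeper. The key's weight alone does not press it.
- stamp_a: Bystander: hand stamp with a turned red handle, 24 x 36 x 66 mm, standing on the table; origin under its centre.
- stamp_b: Bystander: hand stamp with a turned dark handle, 24 x 36 x 66 mm, standing on the table; origin under its centre.
- tape_roll: Bystander: roll of paper tape, 48 mm across, 15 mm high, lying on the table; origin under its centre.
There are look-alikes about, which are no part of the job. Of the things like the key, leave any that is blue or turquoise; of the rest the smaller one is meant.

How it is judged:
By the outcome, as a careful person would: the job done as asked, in the order asked, and still so for the second after the job is handed in, with the robot touching nothing.
It also fails if it takes over 48 s, if anything falls off the work surface, if the arm or the gripper's body presses on something with over 40 N, if the wrist force passes 120 N, or if a joint passes its speed limit or range.

### The arm

A 6-joint arm with a two-finger parallel gripper is mounted at the origin on a cart in front of the work surface, level with it; the furniture and walls round the work are solid. World frame = base frame: x ahead of the robot, y to its left, z up, the work surface at z = 0. Lengths are in mm, angles in rad, forces in N, time in s.
With the tool pointing down it reaches from about 350 to 850 mm from the base axis. Payload 8.1 kg.
Tool frame: the origin (TCP) lies midway between the tips of the shut fingers; the grasp point (between the pads) lies 19 mm behind it; z points along the fingers, y is the line along which they close (so a half turn about z gives the same grasp; the last joint's range is limited). The gripper opens to 93 mm and grips with 3 to 60 N. Pads are 15 mm wide; open, the fingers measure 128 mm over their backs; the gripper's body (75 mm by 188 mm) begins 65 mm behind the grasp point.
Start: joints at [1.232, 0.13, 1.488, -0, 1.523, -0.085], TCP at [150.628, 580.789, 218.635] pointing down, gripper open.
Joint ranges: [-2.96, 2.96], [-0.89, 2.26], [0.02, 2.5], [-1.34, 4.48], [0, 2.73], [-2.66, 2.66]. Speed limits (rad/s): [2.39, 2.39, 2.79, 3.14, 3.14, 3.14].

### API

Orientations are given as a 3x3 rotation matrix whose columns are the frame's x, y, z axes.
In Python, from bench import sensors, viewer, job, search_frame, masks_of gives the robot as it stands.
- The arm moves only by the tool arm_command, never from a script. Its argument "targets" is a list of rows, each a list of 4 numbers: the shift along the tool's x, y, z in m, then the turn about the tool's z in degrees. In form: [[x, y, z, roll], ...]. A call has exactly 8 rows; each row shifts and turns the commanded pose from where the row before left it, along the tool's axes as they then stand; what a row does not reach is not made up. A row lasts 1/8 s, in which the tool goes at most 62.5 mm and 10.7 degrees, less where a joint would pass 70% of its speed; a pose out of reach is approached as far as the arm can. A call with a gripper value outside its range is refused whole. "gripper" is the finger opening in m, from 0 to 0.093, set as the call begins (left out, the last holds). The fingers move at their own pace and stop on an object; "grip_force" is the grip in N (left out, the last holds). Time passes only in rows, so rows that do not move let the fingers close, or fill a call up. It gives the time, the measured TCP pose, the force, the opening and the grip force at its end, in the units of the state.
- sensors.sense(): the state, without advancing time (a new reading comes with each control period).
- viewer.camera(name): name is "side" or "top" or "wrist"; returns (picture, depth): 400x640x3 uint8, red, green, blue; 400x640 float32, mm along the optical axis (not along the pixel's ray), 0 where there is no reading.
- viewer.get_calibration(name): a dict with "K" (3x3 intrinsics, pixels), "R" (3x3) and "t" (3): a world point X has camera coordinates R X + t; the wrist camera has in their place "T_tool_cam" (4x4, takes a point from camera to tool coordinates, whose origin is the TCP and whose axes are the flange's). Camera axes: x right, y down, z forward; pixel columns grow to the right and rows downward; lengths in mm; the calibration is good to about 2 mm. A picture is of the moment at which its call begins: read the wrist's pose just before it. get_calibration takes no time and is no camera call.
- job.hand_in(): hands the job in; it is judged then, once.
Trained networks look in the newest picture that a camera, given by its name, has taken for a name from the list of things; names that differ only in an ending like _2 or _b are one class to them, and where a whole thing is asked for, a point or a joint stands for the part that bears it (a point fixed in the world has none). Each returns a list of dicts, best first, with "score" (0 to 1); they miss things now and then, are a little off and sometimes report something else, mostly with a low value. They report only what shows in the picture. A call takes as long as a camera call. They do not tell look-alikes from the thing itself.
- search_frame(camera, thing): "extent" ([left, top, width, height] in pixels, round what is visible of it).
- masks_of(camera, thing): "pixels" (400x640 bool, what is visible of it) and "extent" ([left, top, width, height] in pixels, round what is visible of it).
The state is a dict: "time": time; "joints": joint angles; "qvel": joint speeds; "joint_torque": joint torques, N m; "ee_pos": TCP position; "orientation": TCP orientation; "contact_force": force on the tool from outside, world axes, zero at the start; "torque": the same for the moment, N m; "finger_gap": opening from 0.0 (shut) to 1.0 (fully open); "grasp_force": force on a finger pad.
Only numpy, scipy, OpenCV 4.12 (cv2) and the standard library are available. Lean on these libraries where they do the work, as an engineer would, in place of code of your own. Each camera call takes 0.05 s, during which the arm holds its last target. There are 200 camera calls.

## Working session

There is one attempt and no reset: what is moved stays moved. The work goes in short steps, Python scripts to look and compute and a tool call to move; the robot and the scene stay as the last step left them, time stands still between calls to the robot, and variables do not carry over. Pictures are saved under pics/ and viewed, at most 10 in all, crops included, and the job is handed in when it is done.

Besides the shell and the picture viewer there is one more tool, called after "Emit:" by a JSON object that holds its "method" and its "body", one argument or row to a line. arm_command: Moves the arm, as the interface text tells. Its arguments: {"type":"object","properties":{"targets":{"type":"array","items":{"type":"array","items":{"type":"number"}}},"gripper":{"type":"number"},"grip_force":{"type":"number"}},"required":["targets"]}

```bash
mkdir -p pics
cat > h.py <<'E'
import numpy as np, cv2
from bench import sensors, viewer, job, search_frame, masks_of
def world(cam,depth,mask,cal=None,state=None):
    c=viewer.get_calibration(cam);K=np.array(c["K"])
    v,u=np.nonzero(mask&(depth>0));z=depth[v,u]
    P=np.stack([(u-K[0,2])/K[0,0]*z,(v-K[1,2])/K[1,1]*z,z],1)
    if "T_tool_cam" in c:
        s=state;T=np.array(c["T_tool_cam"]);P=P@T[:3,:3].T+T[:3,3]
        return P@np.array(s["orientation"]).T+np.array(s["ee_pos"])
    return (P-np.array(c["t"]))@np.array(c["R"])
E
python3 - <<'E'
from h import *
s=sensors.sense();print(s)
ims=[]
for cam in ["side","top"]:
    im,d=viewer.camera(cam);cv2.imwrite(f"pics/{cam}0.png",im[:,:,::-1]);np.save(f"{cam}0.npy",d)
    c=viewer.get_calibration(cam);print(cam,np.array(c["K"]).tolist(),(-np.array(c["R"]).T@c["t"]).round(),np.array(c["R"]).round(2).tolist())
    for th in ["key","stand","cabinet","top_plate","stamp_a","tape_roll"]:
        for m in masks_of(cam,th)[:4]:
            P=world(cam,d,m["pixels"])
            print(cam,th,round(m["score"],2),np.array(m["extent"]).round().tolist(), np.percentile(P,[5,50,95],axis=0).round().tolist() if len(P) else None)
E
```

```text
{'time': 0.0, 'joints': array([ 1.23158338e+00,  1.31184845e-01,  1.48926001e+00, -1.14810106e-05,
        1.52296917e+00, -8.54048800e-02]), 'qvel': array([ 6.05617864e-04, -7.86595802e-05, -1.57846665e-03,  3.87187322e-04,
        8.26395667e-04,  5.82237311e-06]), 'joint_torque': array([ 2.37862423e-04, -5.59842181e+01, -4.91763747e+01,  7.71148154e-02,
        3.51200905e-02, -1.54375148e-04]), 'ee_pos': array([150.4552488 , 580.25668692, 217.58386648]), 'orientation': array([[-9.67963366e-01,  2.51090757e-01, -5.95239536e-04],
       [ 2.51091421e-01,  9.67961846e-01, -1.72140471e-03],
       [ 1.43940349e-04, -1.81571623e-03, -9.99998341e-01]]), 'contact_force': array([-0.1430922 ,  0.22894525, -0.12011143]), 'torque': array([-0.01806844,  0.01986311, -0.03641585]), 'grasp_force': 0.0, 'finger_gap': 1.000244774742072}
side [[419.6079491351976, 0.0, 316.98941286322537], [0.0, 419.6079491351976, 202.57414032774778], [0.0, 0.0, 1.0]] [382. 779. 458.] [[-0.98, -0.22, -0.02], [-0.07, 0.38, -0.92], [0.21, -0.9, -0.38]]
side key 0.82 [288.0, 244.0, 32.0, 107.0] [[510.0, 276.0, 9.0], [
[... 1653 characters left out ...]
 168.0], [520.0, 171.0, 187.0]]
top key 0.48 [190.0, 217.0, 30.0, 14.0] [[508.0, 270.0, 2.0], [519.0, 274.0, 105.0], [529.0, 288.0, 178.0]]
top stand 0.85 [235.0, 211.0, 40.0, 30.0] [[477.0, 127.0, 14.0], [512.0, 158.0, 34.0], [548.0, 198.0, 38.0]]
top cabinet 0.78 [388.0, 199.0, 64.0, 49.0] [[464.0, -296.0, 3.0], [516.0, -246.0, 123.0], [568.0, -168.0, 127.0]]
top top_plate 0.87 [396.0, 198.0, 59.0, 51.0] [[463.0, -300.0, 122.0], [523.0, -237.0, 124.0], [570.0, -173.0, 127.0]]
top stamp_a 0.69 [285.0, 146.0, 16.0, 14.0] [[693.0, 53.0, 11.0], [701.0, 67.0, 16.0], [714.0, 82.0, 66.0]]
top tape_roll 0.54 [307.0, 251.0, 23.0, 20.0] [[397.0, -14.0, 12.0], [414.0, 6.0, 16.0], [437.0, 27.0, 18.0]]
```

View pics/side0.png

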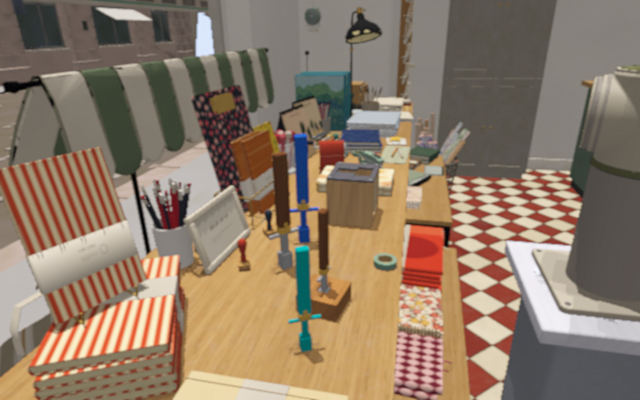

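View pics/top0.png

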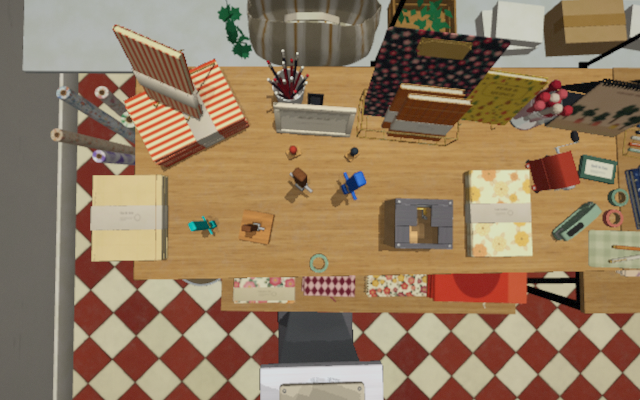

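Side view: the target dark-brown key stands in the wooden stand at (323,250). The large brown look-alike is at (283,210), the blue one at (303,190) and the turquoise one at (304,300). The top view shows the stand at (256,227) and the cabinet at (424,222).

Run:
```python
from h import *
def fit(P,zr,name):
    Q=P[(P[:,2]>zr[0])&(P[:,2]<zr[1])]
    if len(Q)<5: print(name,len(Q));return
    r=cv2.minAreaRect(Q[:,:2].astype(np.float32));print(name,len(Q),Q.mean(0).round(1),np.round(r[0],1),np.round(r[1],1),round(r[2],1))
for cam in ["side","top"]:
    im,d=viewer.camera(cam)
    P=world(cam,d,np.ones_like(d,bool))
    S=P[(abs(P[:,0]-513)<60)&(abs(P[:,1]-163)<60)]
    fit(S,(29,40),cam+" standtop");fit(S,(56,72),cam+" pin");fit(S,(80,175),cam+" handle");fit(S,(178,200),cam+" keytop")
    C=P[(abs(P[:,0]-517)<90)&(abs(P[:,1]+236)<90)]
    fit(C,(119,130),cam+" plate")
    B=P[(abs(P[:,0]-517)<150)&(P[:,1]<-310)&(P[:,1]>-450)];print("box z",np.percentile(B[:,2],[50,99]))
# plate occupancy, top
Q=C[(C[:,2]>117)&(C[:,2]<132)]
g=np.zeros((80,80),np.uint8);
for x,y,z in Q: g[int((600-x)/2),int((-150-y)/2)]=255
a=cv2.resize(im[185:260,375:465],None,fx=6,fy=6,interpolation=cv2.INTER_CUBIC)[:,:,::-1]
b=cv2.resize(im[200:255,220:290],(540,450))[:,:,::-1]
cv2.imwrite("pics/c1.png",cv2.resize(np.hstack([a[:450,:540],b]),(800,333)))
```

```text
side standtop 871 [505.8 167.   33.5] [515.1 162.7] [78.7 77.6] 78.8
side pin 79 [514.8 170.9  65.4] [513.3 163.9] [50.2 12.2] 68.5
side handle 547 [513.4 169.2 128.4] [514.5 164.1] [20.9 14.4] 78.3
side keytop 77 [513.8 167.2 183.3] [514.2 164.2] [18.6 13.1] 75.7
side plate 697 [ 520.4 -228.5  123.3] [ 518.8 -238.2] [141.7 116.2] 87.6
box z [ 0.27362513 34.78906997]
top standtop 773 [512.8 162.3  34.6] [512.4 164.6] [76.1 76. ] 78.5
top pin 19 [509.8 149.6  66.7] [511.9 156. ] [31.8  6.9] 70.3
top handle 47 [513.2 156.8 133.6] [514.7 158.4] [18.4  8.5] 34.2
top keytop 64 [512.6 163.9 186.3] [512.5 164.2] [19.7 13.6] 78.6
top plate 2109 [ 519.1 -236.2  124.3] [ 516.1 -236.8] [136.8 115.9] 87.5
box z [ 2.9585017  37.39643539]
```

View pics/c1.png

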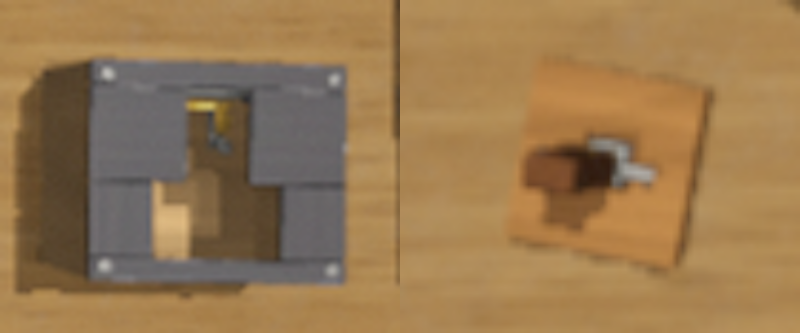

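Zoomed crop: the wide mouth is on the robot's side of the cabinet (about (220,225) in the crop), and the slot with the brass keeper points away from the robot. The key's pin runs almost along world y, with key yaw about -11.5°. Cabinet yaw is about -2.5°.

```bash
cat > plan.py <<'E'
import sys; from h import *
# plan.py n  x y z yaw(of tool y, deg)  : rows from the sensed pose
n=int(sys.argv[1]);tx,ty,tz,ty_=map(float,sys.argv[2:6])
s=sensors.sense();R=s["orientation"];yaw=np.degrees(np.arctan2(R[1,1],R[0,1]))
D=np.array([tx,ty,tz])-s["ee_pos"];dy=(ty_-yaw+180)%360-180
rows=[]
for i in range(n):
    a=np.radians(yaw+dy*i/n);y=np.array([np.cos(a),np.sin(a),0]);z=np.array([0,0,-1.]);x=np.cross(y,z)
    d=D/n/1000;rows.append([round(d@x,4),round(d@y,4),round(d@z,4),round(-dy/n,2)])
print(s["time"],s["ee_pos"].round(1),yaw.round(2),"force",s["contact_force"].round(1),"step",np.linalg.norm(D/n).round(1))
for i in range(0,n,8):print(rows[i:i+8])
E
python3 plan.py 16 513 164 290 -11.5
```

```text
0.8 [150.6 580.8 218.6] 75.46 force [ 0.9  0.1 -0.8] step 34.8
[[np.float64(-0.0285), np.float64(-0.0195), np.float64(-0.0045), np.float64(5.44)], [np.float64(-0.0302), np.float64(-0.0167), np.float64(-0.0045), np.float64(5.44)], [np.float64(-0.0316), np.float64(-0.0138), np.float64(-0.0045), np.float64(5.44)], [np.float64(-0.0328), np.float64(-0.0108), np.float64(-0.0045), np.float64(5.44)], [np.float64(-0.0337), np.float64(-0.0076), np.float64(-0.0045), np.float64(5.44)], [np.float64(-0.0342), np.float64(-0.0044), np.float64(-0.0045), np.float64(5.44)], [np.float64(-0.0345), np.float64(-0.0011), np.float64(-0.0045), np.float64(5.44)], [np.float64(-0.0345), np.float64(0.0022), np.float64(-0.0045), np.float64(5.44)]]
[[np.float64(-0.0341), np.float64(0.0054), np.float64(-0.0045), np.float64(5.44)], [np.float64(-0.0334), np.float64(0.0086), np.float64(-0.0045), np.float64(5.44)], [np.float64(-0.0325), np.float64(0.0117), np.float64(-0.0045), np.float64(5.44)], [np.float64(-0.0312), np.float64(0.0148), np.float64(-0.0045), np.float64(5.44)], [np.float64(-0.0297), np.float64(0.0177), np.float64(-0.0045), np.float64(5.44)], [np.float64(-0.0279), np.float64(0.0204), np.float64(-0.0045), np.float64(5.44)], [np.float64(-0.0258), np.float64(0.0229), np.float64(-0.0045), np.float64(5.44)], [np.float64(-0.0235), np.float64(0.0253), np.float64(-0.0045), np.float64(5.44)]]
```

Emit:
{"method": "arm_command", "body": {
  "targets": [
    [-0.0285,-0.0195,-0.007,5.44],
    [-0.0302,-0.0167,-0.007,5.44],
    [-0.0316,-0.0138,-0.007,5.44],
    [-0.0328,-0.0108,-0.007,5.44],
    [-0.0337,-0.0076,-0.007,5.44],
    [-0.0342,-0.0044,-0.007,5.44],
    [-0.0345,-0.0011,-0.007,5.44],
    [-0.0345,0.0022,-0.007,5.44]
  ],
  "gripper": 0.093
}}

```text
time: 1.8
ee_pos: [332.5, 371.5, 275.0]
orientation: [[-0.526, 0.85, 0.0], [0.85, 0.526, 0.0], [0.0, 0.0, -1.0]]
contact_force: [-0.2, 0.1, 0.7]
finger_gap: 1.0
grasp_force: 0.0
```

Emit:
{"method": "arm_command", "body": {
  "targets": [
    [-0.0341,0.0054,-0.002,5.44],
    [-0.0334,0.0086,-0.002,5.44],
    [-0.0325,0.0117,-0.002,5.44],
    [-0.0312,0.0148,-0.002,5.44],
    [-0.0297,0.0177,-0.002,5.44],
    [-0.0279,0.0204,-0.002,5.44],
    [-0.0258,0.0229,-0.002,5.44],
    [-0.0235,0.0253,-0.002,5.44]
  ]
}}

```text
time: 2.8
ee_pos: [513.5, 162.7, 290.8]
orientation: [[0.204, 0.979, 0.0], [0.979, -0.204, 0.0], [0.0, 0.0, -1.0]]
contact_force: [0.8, 0.5, -0.1]
finger_gap: 0.999
grasp_force: 0.0
```

```bash
sed -i 's/round(d@x,4),round(d@y,4),round(d@z,4),round(-dy\/n,2)/*[round(float(v),4) for v in (d@x,d@y,d@z)],round(float(-dy\/n),2)/' plan.py
python3 - <<'E'
from h import *
s=sensors.sense();print(s["time"],s["ee_pos"],s["joints"].round(2),s["orientation"].round(4).tolist(),s["contact_force"])
im,d=viewer.camera("wrist");cv2.imwrite("pics/w1.png",im[:,:,::-1]);print(np.array(viewer.get_calibration("wrist")["T_tool_cam"]).round(2).tolist())
P=world("wrist",d,np.ones_like(d,bool),state=s)
S=P[(abs(P[:,0]-513)<55)&(abs(P[:,1]-164)<55)]
for n,a,b in [("stand",29,40),("pin",58,71),("top",178,195)]:
    Q=S[(S[:,2]>a)&(S[:,2]<b)]
    if len(Q)>5:
        r=cv2.minAreaRect(Q[:,:2].astype(np.float32));print(n,len(Q),Q.mean(0).round(1),np.median(Q[:,2]).round(1),r)
E
```

```text
2.8 [513.49768288 162.72356825 290.81995635] [ 0.21 -0.06  1.55  0.    1.65  0.42] [[0.2039, 0.979, 0.0003], [0.979, -0.2039, 0.0001], [0.0002, 0.0002, -1.0]] [ 0.78042009  0.4613629  -0.1162449 ]
[[0.0, -0.96, -0.29, 82.96], [1.0, 0.0, 0.0, 0.61], [-0.0, -0.29, 0.96, -164.96], [0.0, 0.0, 0.0, 1.0]]
stand 2925 [514.7 166.9  32.8] 32.8 ((514.0614013671875, 162.99517822265625), (76.69159698486328, 76.07038879394531), 78.6277847290039)
pin 82 [517.4 179.   65.3] 65.2 ((516.58642578125, 179.77345275878906), (16.812681198120117, 13.031413078308105), 81.42922973632812)
top 360 [514.  164.3 184.1] 184.5 ((513.8356323242188, 163.61947631835938), (19.763654708862305, 13.016910552978516), 78.47010803222656)
```

View pics/w1.png

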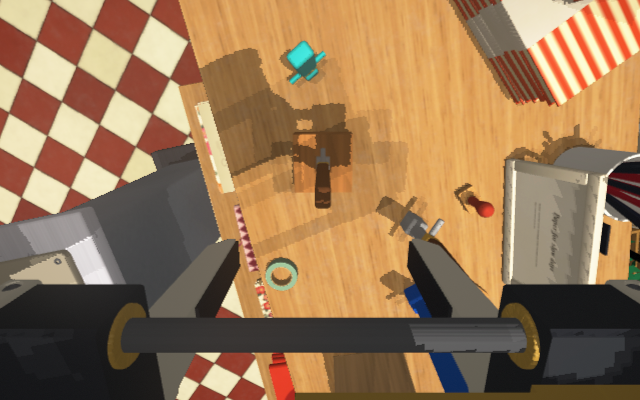

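Wrist view: the target key is at (322,180), upright in its stand, and all three cameras agree on (513.8, 163.7). I'm descending to grip.

Emit:
{"method": "arm_command", "body": {
  "targets": [
    [0.001,0,0.018,0],
    [0,0,0.018,0],
    [0,0,0.018,0],
    [0,0,0.018,0],
    [0,0,0.018,0],
    [0,0,0.018,0],
    [0,0,0.018,0],
    [0,0,0.018,0]
  ]
}}

```text
time: 3.85
ee_pos: [513.0, 164.6, 145.5]
orientation: [[0.201, 0.98, 0.0], [0.98, -0.201, 0.0], [0.0, 0.0, -1.0]]
contact_force: [-0.6, 0.0, -0.7]
finger_gap: 0.997
grasp_force: 0.0
```

Emit:
{"method": "arm_command", "body": {
  "targets": [
    [0,0,0,0],
    [0,0,0,0],
    [0,0,0,0],
    [0,0,0,0],
    [0,0,0,0],
    [0,0,0,0],
    [0,0,0,0],
    [0,0,0,0]
  ],
  "gripper": 0.0,
  "grip_force": 35
}}

```text
time: 4.85
ee_pos: [513.0, 164.6, 146.6]
orientation: [[0.201, 0.98, -0.0], [0.98, -0.201, -0.0], [-0.0, -0.0, -1.0]]
contact_force: [0.5, -0.2, 0.8]
finger_gap: 0.187
grasp_force: 0.0
```

Emit:
{"method": "arm_command", "body": {
  "targets": [
    [0,0,0,0],
    [0,0,0,0],
    [0,0,0,0],
    [0,0,0,0],
    [0,0,0,0],
    [0,0,0,0],
    [0,0,-0.001,0],
    [0,0,-0.002,0]
  ]
}}

```text
time: 5.85
ee_pos: [512.8, 164.6, 149.5]
orientation: [[0.201, 0.98, -0.001], [0.98, -0.201, -0.0], [-0.0, -0.0, -1.0]]
contact_force: [-0.2, 0.6, -1.4]
finger_gap: 0.148
grasp_force: 35.0
```

Emit:
{"method": "arm_command", "body": {
  "targets": [
    [0,0,-0.01,0],
    [0,0,-0.015,0],
    [0,0,-0.025,0],
    [0,0,-0.025,0],
    [0,0,-0.025,0],
    [0,0,-0.025,0],
    [0,0,-0.025,0],
    [0,0,-0.01,0]
  ]
}}

```text
time: 6.85
ee_pos: [513.8, 164.8, 312.7]
orientation: [[0.201, 0.98, 0.004], [0.98, -0.201, 0.001], [0.002, 0.004, -1.0]]
contact_force: [-0.0, 0.6, -2.0]
finger_gap: 0.151
grasp_force: 35.0
```

```bash
python3 - <<'E'
from h import *
im,d=viewer.camera("top")
c=viewer.get_calibration("top");P=world("top",d,np.ones_like(d,bool)).reshape(-1,3)
C=P[(abs(P[:,0]-517)<90)&(abs(P[:,1]+236)<95)&(abs(P[:,2]-124)<6)]
np.save("plate.npy",C)
from scipy.optimize import minimize
# fit plate model: fraction of points vs expected occupancy, by distance to T-outline raster
def edge(yaw):
    a=np.radians(yaw);R=np.array([[np.cos(a),-np.sin(a)],[np.sin(a),np.cos(a)]]);q=C[:,:2]@R
    return q
for yaw in np.arange(-5,1,.5):
    q=edge(yaw);print(yaw,np.ptp(q,0).round(1),end=" ")
    lo=np.percentile(q,[1,99],axis=0);print((lo[1]-lo[0]).round(1))
E
python3 plan.py 16 490 -236 330 -2.5
```

```text
-5.0 [121.2 139.7] [115.6 135. ]
-4.5 [120.1 139.1] [115.  134.8]
-4.0 [119.  138.6] [114.4 134.6]
-3.5 [117.8 138. ] [114.4 134.6]
-3.0 [116.7 137.4] [114.3 134.6]
-2.5 [116. 137.] [114.  134.9]
-2.0 [116.2 137.3] [114.1 135. ]
-1.5 [116.3 137.7] [114.6 135. ]
-1.0 [116.4 138.5] [115.5 135.3]
-0.5 [117.  139.3] [116.  135.4]
0.0 [118.  140.1] [116.3 135.8]
0.5 [119.1 140.9] [116.6 136. ]
6.9 [513.9 164.9 313. ] -11.58 force [-0.3 -0.9 -0.7] step 25.1
[[-0.0248, 0.0036, -0.0011, -0.57], [-0.0249, 0.0033, -0.0011, -0.57], [-0.0249, 0.0031, -0.0011, -0.57], [-0.0249, 0.0028, -0.0011, -0.57], [-0.025, 0.0026, -0.0011, -0.57], [-0.025, 0.0023, -0.0011, -0.57], [-0.025, 0.0021, -0.0011, -0.57], [-0.025, 0.0018, -0.0011, -0.57]]
[[-0.025, 0.0016, -0.0011, -0.57], [-0.0251, 0.0013, -0.0011, -0.57], [-0.0251, 0.0011, -0.0011, -0.57], [-0.0251, 0.0008, -0.0011, -0.57], [-0.0251, 0.0006, -0.0011, -0.57], [-0.0251, 0.0003, -0.0011, -0.57], [-0.0251, 0.0001, -0.0011, -0.57], [-0.0251, -0.0001, -0.0011, -0.57]]
```

Emit:
{"method": "arm_command", "body": {
  "targets": [
    [-0.0248,0.0036,-0.001,-0.57],
    [-0.0249,0.0033,-0.001,-0.57],
    [-0.0249,0.0031,-0.001,-0.57],
    [-0.0249,0.0028,-0.001,-0.57],
    [-0.025,0.0026,-0.001,-0.57],
    [-0.025,0.0023,-0.001,-0.57],
    [-0.025,0.0021,-0.001,-0.57],
    [-0.025,0.0018,-0.001,-0.57]
  ]
}}

```text
time: 7.9
ee_pos: [500.6, -36.5, 316.8]
orientation: [[0.122, 0.993, -0.001], [0.993, -0.122, 0.0], [0.0, -0.001, -1.0]]
contact_force: [0.8, 0.4, -1.5]
finger_gap: 0.149
grasp_force: 35.0
```

Emit:
{"method": "arm_command", "body": {
  "targets": [
    [-0.025,0.0016,0,-0.57],
    [-0.0251,0.0013,0,-0.57],
    [-0.0251,0.0011,0,-0.57],
    [-0.0251,0.0008,0,-0.57],
    [-0.0251,0.0006,0,-0.57],
    [-0.0251,0.0003,0,-0.57],
    [-0.0251,0.0001,0,-0.57],
    [-0.0251,-0.0001,0,-0.57]
  ]
}}

```text
time: 8.9
ee_pos: [488.7, -236.8, 316.7]
orientation: [[0.043, 0.999, -0.001], [0.999, -0.043, 0.001], [0.001, -0.001, -1.0]]
contact_force: [0.1, 0.0, -2.6]
finger_gap: 0.15
grasp_force: 35.0
```

```bash
cat > cab.py <<'E'
from h import *
from scipy.optimize import minimize
def fitcab(P,c0=(516.5,-236.7,-2.4)):
    C=P[(abs(P[:,0]-517)<75)&(abs(P[:,1]+236)<85)&(abs(P[:,2]-124)<6)][:,:2]
    # raster the plate model, smooth; maximise mean membership of plate points
    g=np.zeros((360,360),np.float32);f=lambda v:int(round(v*2+180))
    g[f(-58):f(58),f(-68):f(68)]=1;g[f(-46):f(-6),f(-34):f(34)]=0;g[f(-6):f(44),f(-17):f(17)]=0
    D=cv2.distanceTransform((g<.5).astype(np.uint8),cv2.DIST_L2,5)/2
    def cost(p):
        a=np.radians(p[2]);q=(C-p[:2])@np.array([[np.cos(a),-np.sin(a)],[np.sin(a),np.cos(a)]])
        dd=cv2.remap(D,(q[:,1:]*2+180).astype(np.float32),(q[:,:1]*2+180).astype(np.float32),cv2.INTER_LINEAR)
        return np.minimum(dd,4).mean()
    r=minimize(cost,c0,method="Nelder-Mead",options=dict(initial_simplex=[c0,np.add(c0,(4,0,0)),np.add(c0,(0,4,0)),np.add(c0,(0,0,3))]));return r.x.round(2),round(float(r.fun),3),len(C)
def keyfit(P,s):
    # held key points in tool frame
    Q=(P-s["ee_pos"])@s["orientation"];return Q
E
python3 - <<'E'
from cab import *
s=sensors.sense();print(s["time"],s["ee_pos"],s["orientation"].round(4).tolist(),s["contact_force"])
im,d=viewer.camera("wrist");cv2.imwrite("pics/w2.png",im[:,:,::-1])
P=world("wrist",d,np.ones_like(d,bool),state=s);print("wrist",fitcab(P))
print("top0",fitcab(np.load("plate.npy")))
Q=(P-s["ee_pos"])@s["orientation"]
for a,b in [(-60,-35),(10,30),(40,70),(76,88),(90,108),(118,132),(132,142)]:
    K=Q[(Q[:,2]>a)&(Q[:,2]<b)&(abs(Q[:,0])<40)&(abs(Q[:,1])<25)]
    if len(K):print(a,b,len(K),np.percentile(K,[2,50,98],axis=0).round(1).tolist())
im2,d2=viewer.camera("side");P=world("side",d2,np.ones_like(d2,bool));print("side",fitcab(P))
Q=(P-s["ee_pos"])@s["orientation"]
for a,b in [(25,60),(76,88),(114,136)]:
    K=Q[(Q[:,2]>a)&(Q[:,2]<b)&(abs(Q[:,0])<35)&(abs(Q[:,1])<25)]
    if len(K):print("side",a,b,len(K),np.percentile(K,[2,50,98],axis=0).round(1).tolist())
E
```

```text
8.9 [ 488.73833339 -236.83787904  316.70746953] [[0.0426, 0.9991, -0.0012], [0.9991, -0.0426, 0.0007], [0.0007, -0.0012, -1.0]] [ 0.09680381  0.00605393 -2.56096913]
wrist (array([ 518.02, -237.7 ,   -2.23]), 0.005, 8594)
top0 (array([ 516.37, -236.32,   -2.36]), 0.008, 2119)
-60 -35 2879 [[-9.0, -19.7, -58.9], [7.8, 1.1, -38.7], [10.0, 21.4, -35.4]]
10 30 283 [[5.7, -5.7, 10.4], [8.4, 0.7, 18.9], [9.0, 7.5, 29.7]]
40 70 255 [[5.9, -5.6, 40.4], [8.4, 0.7, 53.4], [8.8, 7.6, 67.3]]
76 88 200 [[7.1, -3.2, 76.7], [14.4, 1.4, 81.3], [23.5, 6.0, 83.4]]
90 108 19 [[3.0, -3.6, 93.5], [3.5, -2.6, 99.6], [3.9, 5.7, 107.1]]
118 132 44 [[6.4, -7.5, 118.5], [7.6, 1.1, 124.5], [7.9, 9.6, 130.9]]
132 142 12 [[6.1, -6.8, 132.7], [7.4, 1.1, 133.6], [7.9, 9.7, 135.9]]
side (array([ 519.01, -236.11,   -2.17]), 0.076, 723)
side 25 60 103 [[-10.1, -5.3, 26.1], [4.4, 0.2, 42.5], [8.5, 8.0, 59.7]]
side 76 88 25 [[-2.3, -5.1, 76.8], [3.3, -0.3, 80.7], [22.3, 7.0, 87.3]]
side 114 136 68 [[-11.8, -7.2, 114.1], [3.6, -0.1, 124.1], [7.0, 8.4, 134.7]]
```

View pics/w2.png

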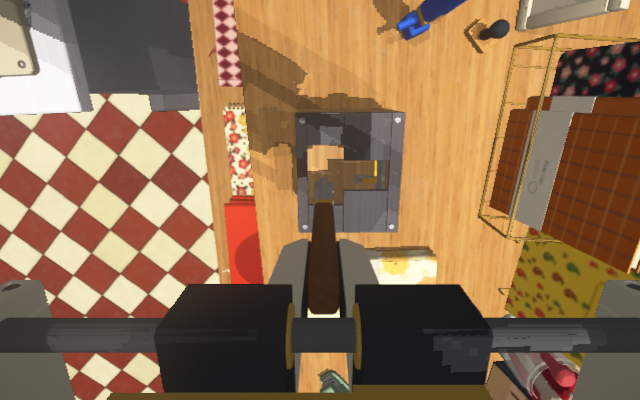

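Wrist view: the held key's foot (322,190) is over the mouth, and the plate outline fits at about (517, -237) with yaw -2.25°. I'll align, then go down through the mouth.

Emit:
{"method": "arm_command", "body": {
  "targets": [
    [0.0009,0.0012,0.005,-0.1],
    [0.0008,0.0011,0.007,-0.1],
    [0,0,0.008,0],
    [0,0,0.008,0],
    [0,0,0.007,0],
    [0,0,0.005,0],
    [0,0,0,0],
    [0,0,0,0]
  ]
}}

```text
time: 10.0
ee_pos: [491.6, -234.7, 278.0]
orientation: [[0.04, 0.999, 0.0], [0.999, -0.04, -0.0], [-0.0, 0.0, -1.0]]
contact_force: [-0.0, -0.2, -1.3]
finger_gap: 0.149
grasp_force: 35.0
```

```bash
cat > chk.py <<'E'
from cab import *
s=sensors.sense();R=s["orientation"];print(s["time"],s["ee_pos"].round(2),np.degrees(np.arctan2(R[1,1],R[0,1])).round(2),R[:2,2].round(4),s["contact_force"].round(2))
for cam in ["wrist","top"]:
    im,d=viewer.camera(cam);P=world(cam,d,np.ones_like(d,bool),state=s);print(cam,fitcab(P))
    print(np.median(P[(abs(P[:,0]-517)<55)&(abs(P[:,1]+300)<5)&(abs(P[:,2]-124)<10)|(abs(P[:,0]-550)<10)&(abs(P[:,1]+190)<8)&(abs(P[:,2]-124)<10)][:,2]))
    Q=(P-s["ee_pos"])@R
    for a,b in [(10,30),(40,60),(76,88),(112,142)]:
        K=Q[(Q[:,2]>a)&(Q[:,2]<b)&(abs(Q[:,0])<35)&(abs(Q[:,1])<16)]
        if len(K):print(a,b,len(K),np.percentile(K,[2,50,98],axis=0).round(1).tolist())
E
python3 chk.py
```

```text
10.0 [ 491.64 -234.72  277.96] -2.27 [ 0.0004 -0.0002] [-0.03 -0.19 -1.3 ]
wrist (array([ 517.96, -237.67,   -2.1 ]), 0.004, 10127)
122.84838256156746
10 30 283 [[6.0, -5.7, 10.5], [8.3, 1.2, 19.2], [8.9, 7.5, 29.3]]
40 60 190 [[6.1, -5.6, 40.3], [8.4, 1.0, 49.3], [8.9, 7.5, 59.3]]
76 88 201 [[7.2, -3.9, 76.9], [14.2, 0.7, 81.3], [23.4, 6.0, 83.8]]
112 142 197 [[-6.6, -7.3, 112.6], [5.6, 5.0, 114.5], [7.8, 9.5, 134.1]]
top (array([ 516.4 , -236.02,   -2.29]), 0.006, 1812)
124.3981007991847
10 30 29 [[1.3, -6.9, 10.3], [9.4, 0.4, 21.3], [10.3, 6.4, 27.7]]
40 60 22 [[7.5, -7.2, 41.9], [9.4, -0.8, 49.9], [10.3, 5.4, 58.2]]
76 88 30 [[1.6, -5.3, 76.8], [14.4, -0.6, 79.2], [25.2, 4.9, 82.5]]
112 142 29 [[1.5, -9.2, 112.2], [7.9, 3.9, 117.7], [9.1, 8.5, 133.6]]
```

Emit:
{"method": "arm_command", "body": {
  "targets": [
    [-0.0006,-0.0005,0.01,0],
    [0,0,0.012,0],
    [0,0,0.014,0],
    [0,0,0.014,0],
    [0,0,0.014,0],
    [0,0,0.012,0],
    [0,0,0.007,0],
    [0,0,0.0035,0]
  ]
}}

```text
time: 11.1
ee_pos: [491.0, -235.2, 190.7]
orientation: [[0.039, 0.999, -0.0], [0.999, -0.039, 0.0], [0.0, -0.0, -1.0]]
contact_force: [-0.0, -0.5, -0.9]
finger_gap: 0.15
grasp_force: 35.0
```

Emit:
{"method": "arm_command", "body": {
  "targets": [
    [0,0,0,0],
    [0,0,0,0],
    [0,0,0,0],
    [0,0,0,0],
    [0,0,0,0],
    [0,0,0,0],
    [0,0,0,0],
    [0,0,0,0]
  ]
}}

```text
time: 12.1
ee_pos: [491.0, -235.2, 191.1]
orientation: [[0.039, 0.999, -0.0], [0.999, -0.039, 0.0], [-0.0, -0.0, -1.0]]
contact_force: [0.7, -0.1, -1.5]
finger_gap: 0.151
grasp_force: 35.0
```

```bash
python3 chk.py
```

```text
12.1 [ 491.01 -235.17  191.11] -2.26 [-0.  0.] [ 0.67 -0.15 -1.47]
wrist (array([ 517.93, -237.71,   -1.9 ]), 0.024, 15143)
122.84372974650833
10 30 283 [[6.0, -5.7, 10.4], [8.4, 0.7, 19.2], [8.9, 7.6, 29.6]]
40 60 188 [[6.0, -5.6, 40.4], [8.4, 0.7, 49.6], [8.9, 7.6, 59.7]]
76 88 204 [[7.1, -3.2, 76.7], [14.2, 1.4, 81.2], [23.4, 6.0, 83.7]]
112 142 195 [[-6.9, -7.3, 112.7], [5.5, -2.8, 114.6], [7.8, 9.6, 134.0]]
top (array([ 516.2 , -236.12,   -2.57]), 0.037, 1331)
124.30137427709259
10 30 19 [[7.1, -6.7, 11.2], [9.9, -0.7, 20.4], [10.7, 5.9, 29.3]]
40 60 18 [[5.7, -7.2, 42.3], [9.6, -0.4, 50.7], [10.3, 5.7, 59.5]]
76 88 15 [[8.1, -3.3, 76.5], [14.5, 0.5, 79.9], [24.4, 2.6, 81.7]]
112 142 25 [[-4.7, -8.4, 112.2], [8.0, 2.0, 117.4], [9.4, 7.1, 136.8]]
```

Emit:
{"method": "arm_command", "body": {
  "targets": [
    [0,0.006,0,0],
    [0,0.007,0,0],
    [0,0.008,0,0],
    [0,0.008,0,0],
    [0,0.007,0,0],
    [0,0.006,0,0],
    [-0.0002,0.004,0,0],
    [0,0.002,0,0]
  ]
}}

```text
time: 13.2
ee_pos: [539.1, -237.3, 191.1]
orientation: [[0.039, 0.999, -0.0], [0.999, -0.039, 0.0], [-0.0, -0.0, -1.0]]
contact_force: [0.4, 0.0, -1.9]
finger_gap: 0.146
grasp_force: 35.0
```

```bash
python3 chk.py
python3 - <<'E'
from h import *
im,d=viewer.camera("top");a=cv2.resize(im[185:260,375:475],(600,450),interpolation=cv2.INTER_CUBIC);cv2.imwrite("pics/t3.png",a[:,:,::-1])
E
```

```text
13.2 [ 539.14 -237.29  191.08] -2.26 [-0.0001  0.    ] [ 0.36  0.03 -1.93]
wrist (array([ 518.15, -237.67,   -2.17]), 0.024, 14217)
122.85007595074454
10 30 282 [[5.8, -5.7, 10.3], [8.3, 1.2, 19.3], [9.0, 7.6, 29.4]]
40 60 187 [[6.2, -5.6, 40.4], [8.4, 1.3, 48.9], [9.0, 7.5, 59.4]]
76 88 75 [[7.1, -5.1, 76.3], [7.9, 0.7, 80.7], [11.4, 6.4, 83.1]]
112 142 192 [[-22.3, -10.1, 112.4], [-11.1, 12.5, 116.2], [1.7, 16.0, 131.7]]
top (array([ 516.31, -236.24,   -2.31]), 0.033, 1254)
124.29755714354646
10 30 21 [[6.4, -7.4, 11.3], [9.2, -0.8, 18.3], [10.8, 5.9, 28.6]]
40 60 14 [[6.7, -7.3, 44.9], [9.2, -1.7, 49.5], [10.2, 5.8, 57.6]]
76 88 6 [[8.6, -2.6, 78.7], [9.9, -0.2, 80.0], [11.5, 2.2, 80.7]]
112 142 36 [[-21.4, -9.3, 112.3], [-10.3, 11.8, 114.8], [1.3, 15.7, 129.9]]
```

View pics/t3.png

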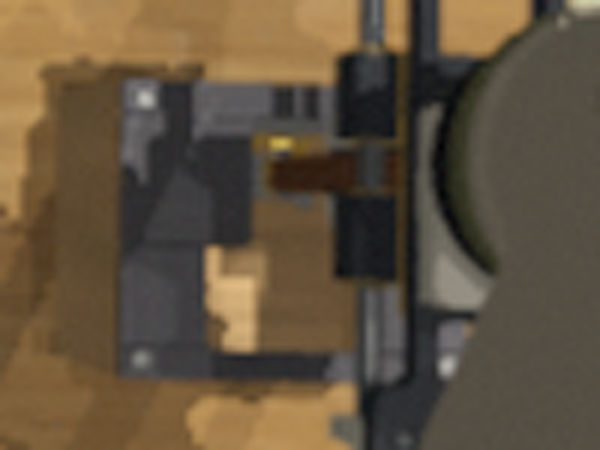

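The key is above the hook, with the handle in the slot at (310,175) in the crop. I'll go down by feel.

Emit:
{"method": "arm_command", "body": {
  "targets": [
    [0,0,0.0015,0],
    [0,0,0.0015,0],
    [0,0,0.0015,0],
    [0,0,0.0015,0],
    [0,0,0.0015,0],
    [0,0,0.001,0],
    [0,0,0.001,0],
    [0,0,0.0005,0]
  ]
}}

```text
time: 14.35
ee_pos: [539.0, -237.3, 181.1]
orientation: [[0.039, 0.999, -0.0], [0.999, -0.039, -0.0], [-0.0, -0.0, -1.0]]
contact_force: [0.7, -1.6, -1.6]
finger_gap: 0.148
grasp_force: 35.0
```

Emit:
{"method": "arm_command", "body": {
  "targets": [
    [0,0,0.0005,0],
    [0,0,0.0005,0],
    [0,0,0.0005,0],
    [0,0,0.0005,0],
    [0,0,0.0005,0],
    [0,0,0.0005,0],
    [0,0,0.0005,0],
    [0,0,0.0005,0]
  ]
}}

```text
time: 15.35
ee_pos: [539.0, -237.3, 177.1]
orientation: [[0.039, 0.999, -0.0], [0.999, -0.039, 0.0], [0.0, -0.0, -1.0]]
contact_force: [-0.3, 0.3, -1.3]
finger_gap: 0.147
grasp_force: 35.0
```

Emit:
{"method": "arm_command", "body": {
  "targets": [
    [0,0,0.0005,0],
    [0,0,0.0005,0],
    [0,0,0.0005,0],
    [0,0,0.0005,0],
    [0,0,0.0005,0],
    [0,0,0.0005,0],
    [0,0,0.0005,0],
    [0,0,0.0005,0]
  ]
}}

```text
time: 16.35
ee_pos: [539.0, -237.3, 173.1]
orientation: [[0.039, 0.999, 0.0], [0.999, -0.039, 0.0], [0.0, 0.0, -1.0]]
contact_force: [1.1, 0.9, -1.8]
finger_gap: 0.146
grasp_force: 35.0
```

Emit:
{"method": "arm_command", "body": {
  "targets": [
    [0,0,0.0005,0],
    [0,0,0.0005,0],
    [0,0,0.0005,0],
    [0,0,0.0005,0],
    [0,0,0.0005,0],
    [0,0,0.0005,0],
    [0,0,0.0005,0],
    [0,0,0.0005,0]
  ]
}}

```text
time: 17.35
ee_pos: [539.0, -237.3, 169.1]
orientation: [[0.039, 0.999, 0.0], [0.999, -0.039, -0.0], [-0.0, 0.0, -1.0]]
contact_force: [0.3, -0.0, -2.1]
finger_gap: 0.148
grasp_force: 35.0
```

Emit:
{"method": "arm_command", "body": {
  "targets": [
    [0,0,0.0005,0],
    [0,0,0.0005,0],
    [0,0,0.0005,0],
    [0,0,0.0005,0],
    [0,0,0.0005,0],
    [0,0,0.0005,0],
    [0,0,0,0],
    [0,0,0,0]
  ]
}}

```text
time: 18.35
ee_pos: [539.0, -237.3, 166.1]
orientation: [[0.039, 0.999, -0.0], [0.999, -0.039, -0.0], [-0.0, -0.0, -1.0]]
contact_force: [0.6, -0.3, -1.6]
finger_gap: 0.152
grasp_force: 35.0
```

Emit:
{"method": "arm_command", "body": {
  "targets": [
    [0,0,0.0005,0],
    [0,0,0.0005,0],
    [0,0,0.0005,0],
    [0,0,0.0005,0],
    [0,0,0.0005,0],
    [0,0,0.0005,0],
    [0,0,0,0],
    [0,0,0,0]
  ]
}}

```text
time: 19.35
ee_pos: [539.0, -237.3, 163.2]
orientation: [[0.039, 0.999, -0.0], [0.999, -0.039, -0.0], [-0.0, 0.0, -1.0]]
contact_force: [0.2, -0.6, -1.4]
finger_gap: 0.147
grasp_force: 35.0
```

Emit:
{"method": "arm_command", "body": {
  "targets": [
    [0,0,0.0005,0],
    [0,0,0.0005,0],
    [0,0,0.0005,0],
    [0,0,0.0005,0],
    [0,0,0.0005,0],
    [0,0,0.0005,0],
    [0,0,0,0],
    [0,0,0,0]
  ]
}}

```text
time: 20.35
ee_pos: [539.0, -237.3, 160.2]
orientation: [[0.039, 0.999, 0.0], [0.999, -0.039, -0.0], [-0.0, 0.0, -1.0]]
contact_force: [0.2, -0.2, -1.5]
finger_gap: 0.152
grasp_force: 35.0
```

Emit:
{"method": "arm_command", "body": {
  "targets": [
    [0,0,0.0005,0],
    [0,0,0.0005,0],
    [0,0,0.0005,0],
    [0,0,0.0005,0],
    [0,0,0.0005,0],
    [0,0,0,0],
    [0,0,0,0],
    [0,0,0,0]
  ]
}}

```text
time: 21.35
ee_pos: [539.0, -237.4, 157.8]
orientation: [[0.039, 0.999, 0.0], [0.999, -0.039, -0.0], [-0.0, 0.0, -1.0]]
contact_force: [-2.5, 0.2, 4.6]
finger_gap: 0.149
grasp_force: 35.0
```

Emit:
{"method": "arm_command", "body": {
  "targets": [
    [0,0,0.0005,0],
    [0,0,0.0005,0],
    [0,0,0.0005,0],
    [0,0,0.0005,0],
    [0,0,0,0],
    [0,0,0,0],
    [0,0,0,0],
    [0,0,0,0]
  ]
}}

```text
time: 22.35
ee_pos: [538.9, -237.5, 155.8]
orientation: [[0.04, 0.999, -0.0], [0.999, -0.04, -0.0], [-0.0, -0.0, -1.0]]
contact_force: [-2.7, 0.2, 4.2]
finger_gap: 0.153
grasp_force: 35.0
```

Emit:
{"method": "arm_command", "body": {
  "targets": [
    [0,0,0.0005,0],
    [0,0,0.0005,0],
    [0,0,0.0005,0],
    [0,0,0.0005,0],
    [0,0,0.0005,0],
    [0,0,0,0],
    [0,0,0,0],
    [0,0,0,0]
  ]
}}

```text
time: 23.35
ee_pos: [538.4, -237.0, 152.3]
orientation: [[0.04, 0.999, -0.001], [0.999, -0.04, 0.001], [0.001, -0.001, -1.0]]
contact_force: [-3.7, -0.2, -4.3]
finger_gap: 0.152
grasp_force: 35.0
```

Emit:
{"method": "arm_command", "body": {
  "targets": [
    [0,0,0.0005,0],
    [0,0,0.0005,0],
    [0,0,0.0005,0],
    [0,0,0.0005,0],
    [0,0,0.0005,0],
    [0,0,0,0],
    [0,0,0,0],
    [0,0,0,0]
  ]
}}

```text
time: 24.35
ee_pos: [538.9, -237.2, 150.4]
orientation: [[0.039, 0.999, -0.0], [0.999, -0.039, 0.0], [0.0, -0.0, -1.0]]
contact_force: [-2.9, 0.9, -3.2]
finger_gap: 0.147
grasp_force: 35.0
```

Emit:
{"method": "arm_command", "body": {
  "targets": [
    [0,0,0.0005,0],
    [0,0,0.0005,0],
    [0,0,0.0005,0],
    [0,0,0,0],
    [0,0,0,0],
    [0,0,0,0],
    [0,0,0,0],
    [0,0,0,0]
  ]
}}

```text
time: 25.35
ee_pos: [539.0, -237.3, 149.2]
orientation: [[0.039, 0.999, 0.0], [0.999, -0.039, -0.0], [-0.0, 0.0, -1.0]]
contact_force: [-5.6, 2.0, 1.0]
finger_gap: 0.145
grasp_force: 35.0
```

Emit:
{"method": "arm_command", "body": {
  "targets": [
    [0,0,0.0005,0],
    [0,0,0.0005,0],
    [0,0,0,0],
    [0,0,0,0],
    [0,0,0,0],
    [0,0,0,0],
    [0,0,0,0],
    [0,0,0,0]
  ]
}}

```text
time: 26.35
ee_pos: [539.4, -237.4, 148.4]
orientation: [[0.039, 0.999, 0.001], [0.999, -0.039, -0.0], [-0.0, 0.001, -1.0]]
contact_force: [1.1, 0.2, 1.6]
finger_gap: 0.153
grasp_force: 35.0
```

Emit:
{"method": "arm_command", "body": {
  "targets": [
    [0,0,0.0005,0],
    [0,0,0.0005,0],
    [0,0,0,0],
    [0,0,0,0],
    [0,0,0,0],
    [0,0,0,0],
    [0,0,0,0],
    [0,0,0,0]
  ]
}}

```text
time: 27.35
ee_pos: [539.0, -237.3, 147.2]
orientation: [[0.04, 0.999, 0.0], [0.999, -0.04, -0.0], [-0.0, 0.0, -1.0]]
contact_force: [2.6, -0.6, 3.9]
finger_gap: 0.147
grasp_force: 35.0
```

Emit:
{"method": "arm_command", "body": {
  "targets": [
    [0,0,0.0005,0],
    [0,0,0.0002,0],
    [0,0,0,0],
    [0,0,0,0],
    [0,0,0,0],
    [0,0,0,0],
    [0,0,0,0],
    [0,0,0,0]
  ]
}}

```text
time: 28.35
ee_pos: [539.1, -237.4, 147.0]
orientation: [[0.039, 0.999, 0.0], [0.999, -0.039, -0.0], [-0.0, 0.001, -1.0]]
contact_force: [1.3, 0.4, 7.3]
finger_gap: 0.148
grasp_force: 35.0
```

Emit:
{"method": "arm_command", "body": {
  "targets": [
    [0,0,0.0003,0],
    [0,0,0,0],
    [0,0,0,0],
    [0,0,0,0],
    [0,0,0,0],
    [0,0,0,0],
    [0,0,0,0],
    [0,0,0,0]
  ]
}}

```text
time: 29.35
ee_pos: [539.2, -237.4, 146.9]
orientation: [[0.039, 0.999, 0.001], [0.999, -0.039, -0.0], [-0.0, 0.001, -1.0]]
contact_force: [0.7, 0.9, 7.5]
finger_gap: 0.149
grasp_force: 35.0
```

Emit:
{"method": "arm_command", "body": {
  "targets": [
    [0,0,-0.0005,0],
    [0,0,-0.0005,0],
    [0,0,-0.0004,0],
    [0,0,-0.0004,0],
    [0,0,0,0],
    [0,0,0,0],
    [0,0,0,0],
    [0,0,0,0]
  ]
}}

```text
time: 30.35
ee_pos: [538.8, -237.2, 147.8]
orientation: [[0.039, 0.999, -0.0], [0.999, -0.039, 0.0], [0.0, -0.0, -1.0]]
contact_force: [1.2, -0.5, 2.3]
finger_gap: 0.149
grasp_force: 35.0
```

Emit:
{"method": "arm_command", "body": {
  "targets": [
    [0,0,-0.0005,0],
    [0,0,-0.0005,0],
    [0,0,-0.0003,0],
    [0,0,0,0],
    [0,0,0,0],
    [0,0,0,0],
    [0,0,0,0],
    [0,0,0,0]
  ]
}}

```text
time: 31.35
ee_pos: [538.8, -237.2, 148.9]
orientation: [[0.039, 0.999, -0.0], [0.999, -0.039, 0.0], [0.0, -0.0, -1.0]]
contact_force: [1.4, -1.0, -6.0]
finger_gap: 0.148
grasp_force: 35.0
```

The tug shows the keeper holding the pin, so it is locked. I'll relax to neutral and release.

Emit:
{"method": "arm_command", "body": {
  "targets": [
    [0,0,0.0004,0],
    [0,0,0.0004,0],
    [0,0,0,0],
    [0,0,0,0],
    [0,0,0,0],
    [0,0,0,0],
    [0,0,0,0],
    [0,0,0,0]
  ]
}}

```text
time: 32.35
ee_pos: [538.9, -237.3, 148.5]
orientation: [[0.04, 0.999, -0.0], [0.999, -0.04, -0.0], [-0.0, -0.0, -1.0]]
contact_force: [-0.5, 0.3, -0.3]
finger_gap: 0.144
grasp_force: 35.0
```

Emit:
{"method": "arm_command", "body": {
  "targets": [
    [0,0,0,0],
    [0,0,0,0],
    [0,0,0,0],
    [0,0,0,0],
    [0,0,0,0],
    [0,0,0,0],
    [0,0,0,0],
    [0,0,0,0]
  ],
  "gripper": 0.07
}}

```text
time: 33.35
ee_pos: [539.0, -237.3, 148.4]
orientation: [[0.039, 0.999, -0.0], [0.999, -0.039, -0.0], [-0.0, -0.0, -1.0]]
contact_force: [0.6, -0.3, -0.5]
finger_gap: 0.754
grasp_force: 0.0
```

Run:
```python
from h import *
s=sensors.sense();print(s["time"],s["ee_pos"],s["finger_gap"],s["contact_force"])
im,d=viewer.camera("wrist");P=world("wrist",d,np.ones_like(d,bool),state=s)
Q=(P-s["ee_pos"])@s["orientation"]
K=Q[(Q[:,2]>-45)&(Q[:,2]<20)&(abs(Q[:,0])<16)&(abs(Q[:,1])<14)]
for a in (-45,-30,-15,0,10):
    k=K[(K[:,2]>a)&(K[:,2]<a+10)]
    if len(k):print(a,np.percentile(k,[2,50,98],axis=0).round(1).tolist())
```

```text
33.35 [ 538.97444226 -237.2591069   148.44733972] 0.7544065388561778 [ 0.56643854 -0.28971042 -0.45000976]
-45 [[-10.0, -5.6, -39.1], [0.2, 0.7, -37.8], [8.4, 7.3, -35.3]]
-30 [[5.8, -5.8, -29.6], [8.3, 1.1, -25.1], [9.0, 7.5, -20.3]]
-15 [[5.6, -5.9, -14.8], [8.3, 1.2, -10.4], [9.0, 7.5, -5.2]]
0 [[5.9, -5.9, 0.2], [8.3, 0.7, 4.7], [8.9, 7.4, 9.7]]
10 [[5.7, -5.7, 10.4], [8.3, 0.7, 14.7], [8.9, 7.7, 19.7]]
```

The key stands free and upright, unmoved. I'm retreating straight up.

Emit:
{"method": "arm_command", "body": {
  "targets": [
    [0,0,-0.005,0],
    [0,0,-0.012,0],
    [0,0,-0.02,0],
    [0,0,-0.025,0],
    [0,0,-0.025,0],
    [0,0,-0.025,0],
    [0,0,-0.02,0],
    [0,0,-0.01,0]
  ]
}}

```text
time: 34.4
ee_pos: [539.5, -237.6, 292.8]
orientation: [[0.039, 0.999, 0.002], [0.999, -0.039, -0.001], [-0.001, 0.002, -1.0]]
contact_force: [0.2, 0.7, -0.4]
finger_gap: 0.751
grasp_force: 0.0
```

Run:
```python
from h import *
s=sensors.sense();print(s["time"],s["ee_pos"],s["contact_force"])
im,d=viewer.camera("wrist");P=world("wrist",d,np.ones_like(d,bool),state=s)
K=P[(abs(P[:,0]-540)<15)&(abs(P[:,1]+238)<15)&(P[:,2]>130)&(P[:,2]<200)]
k=K[K[:,2]>np.percentile(K[:,2],98)-4]
print(cv2.minAreaRect(k[:,:2].astype(np.float32)),np.median(k[:,2]),"expected top z ~",148.4-137.6+177)
im2,_=viewer.camera("side")
a=cv2.resize(im2[110:260,240:440],(640,480));cv2.imwrite("pics/f.png",a[:,:,::-1])
```

```text
34.4 [ 539.53428331 -237.57066926  292.84652233] [ 0.18714106  0.66834731 -0.38311733]
((540.0490112304688, -238.27777099609375), (19.050817489624023, 13.00341796875), 87.39617919921875) 186.16271102180116 expected top z ~ 187.8
```

View pics/f.png

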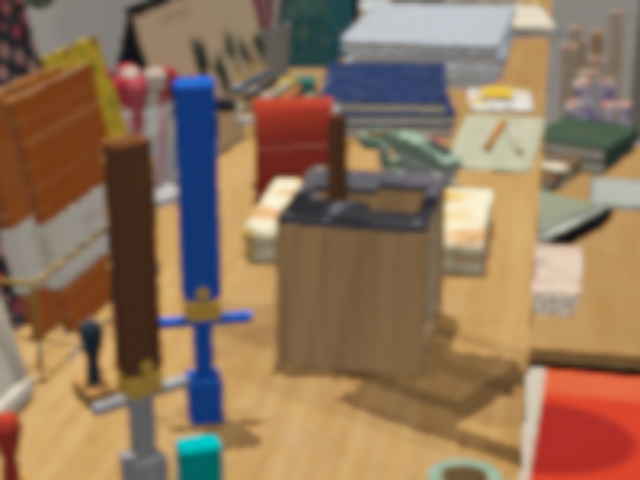

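The key hangs upright in the cabinet slot, handle at (338,155), at the locked height. Bystanders in the picture look undisturbed, and the arm is clear.

```bash
python3 -c "from bench import job; print(job.hand_in())"
```

```text
the job is handed in; nothing more can be done
None
```

The key hangs on the double hook locked under the spring keeper: it held against a light upward tug before I let go and stood upright afterwards. I felt no contact going through the opening, the stamps and tape roll were left alone, and I handed in at about 34.5 s of the 48 s.

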